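Turn the carving to the lamp and clamp the stand

ROBOT

A 6-joint arm with a two-finger parallel gripper is mounted at the origin on the work surface. World frame = base frame: x ahead of the robot, y to its left, z up, the work surface at z = 0. Lengths are in m, angles in rad, forces in N, time in s.
With the tool pointing down it reaches from about 0.25 to 0.775 m from the base axis. Payload 8.9 kg.
Tool frame: the origin (TCP) lies midway between the tips of the shut fingers; the grasp point (between the pads) lies 19 mm behind it; z points along the fingers, y is the line along which they close (so a half turn about z gives the same grasp; the last joint's range is limited). The gripper opens to 85 mm and grips with 20 to 120 N. Pads are 22 mm wide; open, the fingers measure 114 mm over their backs; the gripper's body (76 mm by 85 mm) begins 54 mm behind the grasp point. The pads swing forward as they close: fully open they stand 13 mm farther back than shut.
Start: joints at [-1.299, 0.291, -0.153, 1.127, 0, 1.431], TCP at [0.21, -0.481, 0.196] pointing down, gripper open.
Joint ranges: [-2.52, 2.52], [-0.91, 1.74], [-1.3, 1.37], [-1.96, 2.02], [-1.52, 1.47], [-3.14, 3.14]. Speed limits (rad/s): [2.22, 2.22, 2.79, 3.14, 3.14, 3.14].

INTERFACE

Orientations are given as a unit quaternion [w, x, y, z].
In Python, from station import readout, optics, workorder, nets gives the robot as it stands.
- The arm moves only by the tool apply_moves, never from a script. Its argument "commands" is a list of rows, each an object of numbers: "x", "y", "z": the shift along the world's x, y, z scaled (see below); "spin": the turn about the world's z scaled (see below). A call has 1 to 12 rows; each row shifts and turns the commanded pose from where the row before left it; what a row does not reach is not made up. The controller multiplies each number of a shift by 0.15 m and each number of a turn by 5 degrees. A row lasts 1/12 s, in which the tool goes at most 41.7 mm and 7.16 degrees, less where a joint would pass 70% of its speed; a pose out of reach is approached as far as the arm can. A call with a number of a shift or a turn outside -1 to 1 is refused whole. A call with a gripper value outside its range is refused whole. "grip" is the opening, from -1 (shut) to 1 (fully open), set as the call begins (left out, the last holds). The fingers move at their own pace and stop on an object; "newtons" is the grip in N (left out, the last holds). Time passes only in rows, so rows that do not move let the fingers close. It gives the time, the measured TCP pose, the force, the opening and the grip force at its end, in the units of the state.
- readout.sense(): the state, without advancing time (a new reading comes with each control period).
- optics.get_image(name): name is "scene" or "side" or "wrist"; returns a dict with "pixels" (420x560x3 uint8, blue, green, red), "z_map" (420x560 float32, m along the optical axis (not along the pixel's ray), 0 where there is no reading), "mtx" (3x3 intrinsics, pixels), "extrinsics" (4x4, takes a point from camera to world coordinates). Camera axes: x right, y down, z forward; pixel columns grow to the right and rows downward; lengths in m; the calibration is good to about 2 mm. A picture is of the moment at which its call begins.
- workorder.job_done(): hands the job in; it is judged then, once.
Trained networks look in a picture, given as the dict that the camera call returned (one of the last four; its "shot" number tells which), for a name from the list of things; names that differ only in an ending like _2 or _b are one class to them, and where a whole thing is asked for, a point or a joint stands for the part that bears it (a point fixed in the world has none). Each returns a list of dicts, best first, with "score" (0 to 1); they miss things now and then, are a little off and sometimes report something else, mostly with a low value. They report only what shows in the picture. A call takes as long as a camera call. They do not tell look-alikes from the thing itself.
- nets.search_frame(label, picture): "point" ([column, row] in pixels, amid what is visible of it).
- nets.outline_of(label, picture): "region" (420x560 bool, what is visible of it) and "point" ([column, row] in pixels, amid what is visible of it).
The state is a dict: "time_s": time; "q": joint angles; "dq": joint speeds; "joint_efforts": joint torques, N m; "ee_pos": TCP position; "tool_rot": TCP orientation; "ft_force": force on the tool from outside, world axes, zero at the start; "ft_torque": the same for the moment, N m; "gripper_width": finger opening in m; "grasp_force": force on a finger pad.
Only numpy, scipy, OpenCV 4.12 (cv2) and the standard library are available. Lean on these libraries where they do the work, as an engineer would, in place of code of your own. Each camera call takes 0.05 s, during which the arm holds its last target. There are 200 camera calls.

TASK

Push the spokes of the carving stand round with a finger until its long pointer arm, and with it the bird's bill, points straight at the small bench lamp. Then push the stand's clamp lever all the way round to its stop, leaving the pointer on the lamp. Do not touch the carved bird, and leave the lamp and everything else on the bench where it stands.

Things in the scene. Friction and masses are not known exactly. Their poses are not given: they have to be found in the camera images.
- stand: the stand's fixed base; origin under the disc's axis, axes are the stand's own (x, y level). A board 200 mm square and 12 mm thick, a column 70 mm across carrying the round wooden disc (150 mm across, top 68 mm above the table), and a steel strip 60 mm wide, 10 mm thick, running out along the stand's -y to the clamp lever. Nothing else lies under the spokes.
- turntable (a joint): angle of the stand's turning disc (rad), positive counter-clockwise seen from above; 0 when the pointer lies along the stand's own x axis. It turns freely either way, more than a full turn, and stays where it is left; bearing friction about 0.2 N m (about 2 N at a spoke).
- hub (a point): on the disc's vertical axis, at the height of the spokes' centre lines (62 mm above the table). Its axes turn with the disc: x along the pointer, z up. Four level round steel spokes, 14 mm thick, 90 degrees apart, stick out of its rim and are free underneath: three plain ones end 135 mm from the axis; the fourth is the pointer, with an arrow-shaped end reaching 168 mm from the axis.
- pointer_tip (a point): the sharp outer end of the pointer, 168 mm from the hub
- bird: carved wooden bird fixed on top of the disc, 122 mm long, 42 mm wide, its bill towards the pointer; highest point 110 mm above the table; origin on the disc's axis at the disc's top. Not to be touched.
- clamp (a joint): angle of the clamp lever (rad): 0 open, pointing along the stand's own -x axis; it grows counter-clockwise seen from above, to 1.571 at its stop, where it points along the stand's own -y axis, away from the disc. Starts between 0 and 0.5. Stays where it is left; friction about 0.08 N m.
- clamp_pivot (a point): on the clamp lever's vertical pivot, at mid-height of the lever (46 mm above the table), 215 mm from the disc's axis along the stand's -y; its axes are the stand's own and do not turn with the lever. The pivot's boss is 36 mm across. A steel stop pin stands beside the closed lever on its far side, opposite the side that is pushed.
- clamp_end (a point): centre of the black ball, 22 mm across, on the end of the clamp lever, 78 mm from its pivot. The lever is a flat steel bar 14 mm wide, 12 mm thick.
- lamp: small bench lamp, loose, 0.8 kg: round dark foot 80 mm across and 16 mm high, thin upright stem, round metal shade 72 mm across on top with the bulb under it, 187 mm high in all; origin under the centre of its foot. About 0.22 to 0.36 m from the disc's axis.
- figure: bystander: carved standing wooden man on a round foot 60 mm across, 136 mm high; origin under its centre
- glue: bystander: white glue bottle, 60 mm across, 130 mm high; origin under its centre
- mallet: bystander: carver's round wooden mallet standing on its head, 72 mm across, 162 mm high; origin under its centre
- offcut: bystander: wooden offcut 90 x 40 x 20 mm; origin under its centre
- wedge: bystander: plywood block 50 x 30 x 30 mm; origin under its centre
- tin: bystander: flat metal tin 70 mm across, 30 mm high; origin under its centre
- chisel: bystander: hand tool with wooden handle, 200 mm long, lying flat along its x axis
Not all that is in view belongs to the job. Leave any orange or purple look-alike of the lamp alone.

How it is judged:
By the outcome, as a careful person would: the job done as asked, in the order asked, and still so for the second after the job is handed in, with the robot touching nothing.
It also fails if it takes over 67 s, if anything falls off the work surface, if the arm or the gripper's body presses on something with over 40 N, if the wrist force passes 120 N, or if a joint passes its speed limit or range.

## Working session

There is one attempt and no reset: what is moved stays moved. The work goes in short steps, Python scripts to look and compute and a tool call to move; the robot and the scene stay as the last step left them, time stands still between calls to the robot, and variables do not carry over. Pictures are saved under pics/ and viewed, at most 10 in all, crops included, and the job is handed in when it is done.

Besides the shell and the picture viewer there is one more tool, called by a JSON object that holds its "name" and its "arguments", one argument or row to a line. apply_moves: Moves the arm, as the interface text tells. Shifts and turns lie within -1 to 1; 1 stands for 0.15 m of shift or 5 degrees of turn. Its arguments: {"type":"object","properties":{"commands":{"type":"array","items":{"type":"object","properties":{"x":{"type":"number","minimum":-1,"maximum":1},"y":{"type":"number","minimum":-1,"maximum":1},"z":{"type":"number","minimum":-1,"maximum":1},"spin":{"type":"number","minimum":-1,"maximum":1}}}},"grip":{"type":"number"},"newtons":{"type":"number"}},"required":["commands"]}

```bash
mkdir -p pics; cat > h.py <<'E'
import numpy as np, cv2
from station import readout, optics, workorder, nets
def world(p,uv,z=None):
    """pixel -> world; by depth, or on plane of height z"""
    K=p["mtx"];T=np.array(p["extrinsics"]);u,v=uv
    r=np.linalg.inv(K)@np.array([u,v,1.])
    if z is None: d=p["z_map"][int(round(v)),int(round(u))]
    else: d=(z-T[2,3])/(T[:3,:3]@r)[2]
    return T[:3,:3]@(r*d)+T[:3,3]
def cloud(p,mask=None):
    K=np.array(p["mtx"]);T=np.array(p["extrinsics"]);z=p["z_map"]
    m=z>0
    if mask is not None: m&=mask
    v,u=np.nonzero(m);d=z[v,u]
    c=np.stack([(u-K[0,2])/K[0,0]*d,(v-K[1,2])/K[1,1]*d,d],1)
    return c@T[:3,:3].T+T[:3,3],u,v
E
python3 - <<'E'
from h import *
for c in ["scene","side"]:
    p=optics.get_image(c);cv2.imwrite(f"pics/{c}0.png",p["pixels"])
    print(c,np.array(p["extrinsics"])[:3,3].round(2))
    for n in ["stand","hub","pointer_tip","bird","clamp_pivot","clamp_end","lamp","figure","glue","mallet","tin","offcut","wedge","chisel"]:
        try:
            for r in nets.search_frame(n,p)[:3]:
                print(n,round(r["score"],2),np.round(r["point"]),world(p,r["point"]).round(3))
        except Exception as e: print(n,e)
E
```

```text
scene [ 1.43 -0.34  1.02]
stand 0.95 [288. 236.] [ 0.606 -0.05   0.07 ]
hub 0.8 [296. 220.] [ 0.57  -0.014  0.085]
pointer_tip 0.72 [296. 226.] [ 0.577 -0.016  0.069]
pointer_tip 0.23 [289. 235.] [ 0.602 -0.045  0.068]
bird 0.89 [297. 217.] [ 0.565 -0.011  0.091]
clamp_pivot 0.65 [284. 237.] [ 0.6   -0.059  0.062]
clamp_pivot 0.21 [298. 223.] [ 0.573 -0.01   0.075]
clamp_end 0.69 [219. 233.] [ 0.522 -0.219  0.051]
lamp 0.97 [449. 183.] [0.627 0.405 0.155]
lamp 0.88 [418. 160.] [0.505 0.38  0.146]
lamp 0.77 [427. 231.] [0.716 0.303 0.086]
figure 0.76 [387. 255.] [0.72  0.193 0.033]
glue 0.68 [222. 271.] [ 0.682 -0.245  0.088]
mallet 0.84 [365. 175.] [0.447 0.249 0.075]
tin 0.78 [151. 207.] [ 0.34  -0.384  0.03 ]
offcut 0.63 [221. 202.] [ 0.373 -0.183  0.021]
wedge 0.47 [280. 192.] [ 0.394 -0.003  0.029]
chisel 0.62 [138. 275.] [ 0.578 -0.448  0.026]
side [-0.04  1.02  0.87]
stand 0.78 [290. 222.] [0.509 0.033 0.069]
hub 0.98 [285. 215.] [0.537 0.01  0.066]
hub 0.65 [284. 209.] [0.54  0.009 0.085]
pointer_tip 0.88 [282. 218.] [0.534 0.027 0.07 ]
bird 0.89 [285. 207.] [0.538 0.007 0.089]
clamp_pivot 0.71 [288. 221.] [0.515 0.029 0.066]
clamp_end 0.76 [334. 182.] [ 0.543 -0.312 -0.002]
lamp 0.98 [211. 309.] [0.48  0.406 0.091]
lamp 0.93 [153. 227.] [0.697 0.322 0.164]
lamp 0.91 [157. 297.] [0.602 0.432 0.086]
figure 0.61 [183. 219.] [0.717 0.202 0.106]
glue 0.96 [296. 169.] [ 0.632 -0.22   0.064]
glue 0.74 [286. 220.] [0.52  0.031 0.069]
mallet 0.58 [269. 289.] [0.417 0.284 0.077]
tin 0.29 [288. 219.] [0.518 0.026 0.071]
offcut 0.96 [374. 215.] [ 0.358 -0.178  0.018]
wedge 0.68 [343. 250.] [0.359 0.024 0.03 ]
chisel 0.77 [348. 160.] [ 0.553 -0.438  0.015]
```

```bash
python3 - <<'E'
import cv2
a=cv2.imread("pics/scene0.png")[110:320,130:480];cv2.imwrite("pics/a.png",cv2.resize(a,(800,480),interpolation=cv2.INTER_CUBIC))
b=cv2.imread("pics/side0.png")[110:350,120:440];cv2.imwrite("pics/b.png",cv2.resize(b,(800,600),interpolation=cv2.INTER_CUBIC))
E
```

```text
(no output)
```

View pics/a.png

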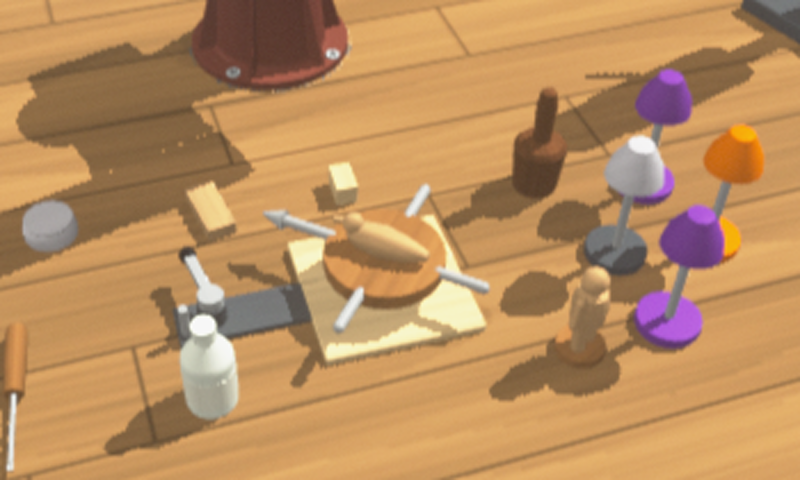

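View pics/b.png

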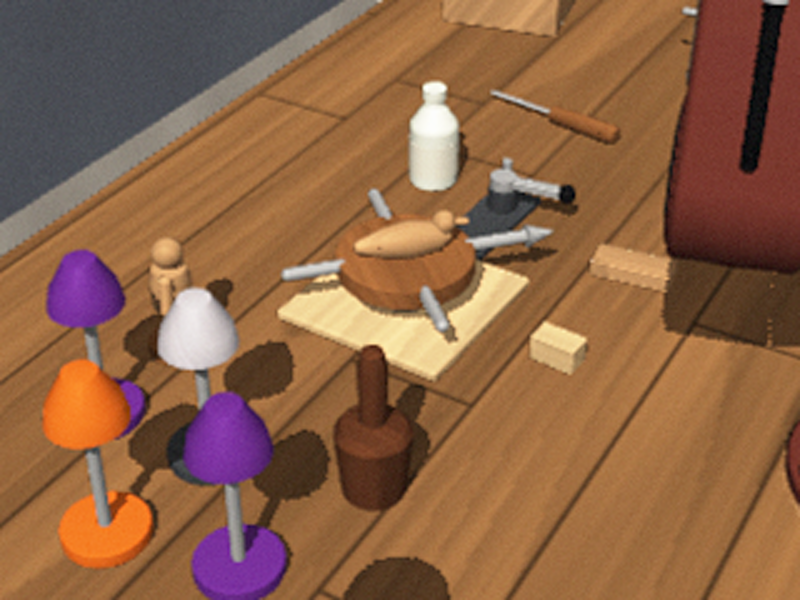

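The pictures show the pointer tip at about scene pixel (247,204), aimed at the robot's right. The real lamp is the white one with a dark foot, scene shade about (409,182). The lever points towards the robot, with its ball at about (212,221), and the glue stands just beyond the pivot. Next I fit the geometry from the depth data.

```bash
cat > m.py <<'E'
from h import *
from scipy.optimize import least_squares
def circ(P,r=None):
    c0=P.mean(0)
    f=lambda q:np.hypot(*(P-q[:2]).T)-(q[2] if r is None else r)
    s=least_squares(f,[*c0]+([0.05] if r is None else []),loss="soft_l1",f_scale=.002);return s.x
def grab():
    A=[]
    for i,c in enumerate(["scene","side"]):
        p=optics.get_image(c);W,u,v=cloud(p);hsv=cv2.cvtColor(p["pixels"],cv2.COLOR_BGR2HSV)[v,u]
        A.append(np.hstack([W,hsv,np.full((len(W),1),i)]))
    return np.vstack(A)
def spokes(A,c,head0):
    """least-squares angle of pointer with steel coloured pixels round c"""
    d=A[:,:2]-c;r=np.hypot(*d.T)
    m=(r>.082)&(r<.14)&(A[:,2]>.055)&(A[:,2]<.075)&(A[:,4]<70)
    def f(q):
        e=d[m]-q[:2];a=np.arctan2(e[:,1],e[:,0])-q[2]
        a=(a+np.pi/4)%(np.pi/2)-np.pi/4
        return np.hypot(*e.T)*np.sin(a)
    s=least_squares(f,[0,0,head0],loss="soft_l1",f_scale=.003)
    return c+s.x[:2],s.x[2],m.sum(),np.abs(s.fun).mean()
E
python3 - <<'E'
from m import *
A=grab();np.save("A.npy",A)
c0=np.array([.552,-.005])
for i in (0,1,None):
    B=A if i is None else A[A[:,6]==i]
    d=B[:,:2]-c0;r=np.hypot(*d.T)
    disc=B[(r<.09)&(abs(B[:,2]-.068)<.003)&(B[:,4]>90)]
    h=cv2.convexHull(disc[:,:2].astype(np.float32))[:,0]
    print(i,"disc",circ(h).round(4),len(disc))
    print("  spokes",spokes(B,c0,np.radians(-120)))
    L=B[(B[:,2]>.125)&(B[:,2]<.2)&(B[:,4]<60)&(np.hypot(B[:,0]-.6,B[:,1]-.33)<.15)]
    print("  lamp",len(L),L[:,:3].mean(0).round(3),L[:,:3].max(0).round(3),circ(L[L[:,2]<.14][:,:2],.035).round(4))
    F=B[(B[:,2]>.010)&(B[:,2]<.02)&(B[:,5]<110)&(np.hypot(B[:,0]-.6,B[:,1]-.33)<.12)&(B[:,4]<80)]
    print("  foot",len(F),circ(F[:,:2]).round(4))
    # board
    b=B[(np.abs(B[:,2]-.012)<.004)&(np.abs(d).max(1)<.16)&(B[:,5]>180)&(B[:,4]<130)]
    print("  board",len(b),cv2.minAreaRect(b[:,:2].astype(np.float32)*1000))
    # lever/ball
    k=(B[:,2]>.03)&(B[:,2]<.065)&(np.hypot(B[:,0]-.54,B[:,1]+.22)<.13)&(B[:,4]<80)
    K=B[k];bl=K[K[:,5]<60];print("  ball",len(bl),np.median(bl[:,:3],0).round(3))
    st=K[K[:,5]>110];st=st[np.hypot(*(st[:,:2]-c0).T)>.17]
    print("  lever",len(st),cv2.minAreaRect(st[:,:2].astype(np.float32)*1000))
E
```

```text
0 disc [ 0.5574 -0.0035  0.0743] 985
  spokes (array([ 0.55893977, -0.00402073]), np.float64(-2.3253686437876135), np.int64(321), np.float64(0.003245047095149291))
  lamp 512 [0.603 0.292 0.162] [0.739 0.384 0.19 ] [0.5879 0.3033]
  foot 200 [0.6037 0.2939 0.0234]
  board 1653 ((525.7969360351562, -35.13975524902344), (265.672119140625, 264.6676940917969), 88.25367736816406)
  ball 0 [nan nan nan]
  lever 257 ((569.2725830078125, -229.79393005371094), (59.570499420166016, 193.43270874023438), 80.8697738647461)
1 disc [ 0.5532 -0.0009  0.0747] 864
  spokes (array([0.55209941, 0.00135053]), np.float64(-2.3292032787087673), np.int64(331), np.float64(0.0029520097780829555))
  lamp 778 [0.576 0.316 0.162] [0.616 0.433 0.19 ] [0.5883 0.3019]
  foot 112 [0.5002 0.2368 0.1385]
  board 1573 ((493.5586853027344, 6.094696044921875), (359.195556640625, 189.84864807128906), 39.134864807128906)
  ball 46 [ 0.469 -0.22   0.047]
  lever 362 ((571.6273803710938, -230.0113067626953), (60.243404388427734, 193.7030792236328), 83.93773651123047)
None disc [ 0.5553 -0.002   0.0761] 1849
  spokes (array([ 0.5551323, -0.0008666]), np.float64(-2.327454581830953), np.int64(652), np.float64(0.004156410803739736))
  lamp 1290 [0.587 0.306 0.162] [0.739 0.433 0.19 ] [0.5882 0.3025]
  foot 312 [0.5811 0.3024 0.0379]
  board 3226 ((529.0733032226562, -28.31103515625), (271.273681640625, 265.65576171875), 1.3358935117721558)
  ball 46 [ 0.469 -0.22   0.047]
  lever 619 ((570.2736206054688, -228.1717529296875), (64.03777313232422, 194.96241760253906), 81.16140747070312)
  return _methods._mean(a, axis=axis, dtype=dtype,
  ret = um.true_divide(
```

```bash
python3 - <<'E'
from m import *
A=np.load("A.npy");c=np.array([.555,-.002])
d=np.hypot(*(A[:,:2]-c).T)
# top-down map of region 0.38..0.72 x, -0.36..-0.14 y by height
k=(d>.17)&(np.abs(A[:,0]-.55)<.17)&(np.abs(A[:,1]+.24)<.12)
for lo,hi,n in [(.044,.06,"lever/boss"),(.007,.0135,"strip")]:
    m=k&(A[:,2]>lo)&(A[:,2]<hi)&(A[:,4]<80)&(A[:,0]<.605)
    if n=="strip": m&=A[:,5]<110
    P=A[m];print(n,m.sum())
    print(cv2.minAreaRect(P[:,:2].astype(np.float32)*1000))
    if n!="strip":
        P=P[P[:,0].argsort()]
        print(P[::max(1,len(P)//45),:6].round(3)*[1000,1000,1000,1,1,1])
for n,z in [((247,204),.062),((221,240),.058),((212,221),.05)]:
    p=optics.get_image("scene");print(world(p,n,z).round(3))
G=A[k&(A[:,0]>.6)&(A[:,2]>.05)&(A[:,4]<60)];print("glue",circ(G[:,:2],.03).round(3))
s=readout.sense();print({a:np.round(s[a],3) for a in("ee_pos","tool_rot","time_s")})
E
```

```text
lever/boss 427
((517.0645751953125, -218.34205627441406), (56.92230224609375, 112.39128875732422), 75.55496978759766)
[[ 457. -226.   50.  100.   45.   17.]
 [ 464. -227.   54.  150.   34.   30.]
 [ 468. -230.   52.   10.   54.   71.]
 [ 471. -236.   53.   14.   79.   71.]
 [ 473. -220.   50.   14.   44.  139.]
 [ 475. -228.   55.   15.   27.   95.]
 [ 478. -223.   51.   30.    5.  212.]
 [ 481. -214.   55.   11.   10.  195.]
 [ 484. -223.   46.   15.    9.  165.]
 [ 487. -215.   46.   16.   34.  166.]
 [ 489. -232.   49.   22.   16.  173.]
 [ 492. -232.   48.   15.   47.  163.]
 [ 495. -221.   53.   45.    4.  231.]
 [ 498. -217.   45.   17.   27.  152.]
 [ 501. -223.   51.   45.    2.  230.]
 [ 504. -217.   50.   18.    8.  160.]
 [ 508. -224.   50.   40.    3.  228.]
 [ 510. -219.   51.   30.    3.  230.]
 [ 514. -223.   51.   13.    9.  204.]
 [ 517. -216.   50.   23.   12.  168.]
 [ 519. -221.   52.   45.    4.  230.]
 [ 523. -219.   52.   38.    4.  232.]
 [ 526. -225.   53.   45.    5.  220.]
 [ 528. -219.   56.   23.    5.  191.]
 [ 531. -213.   47.    0.   11.  141.]
 [ 533.
[... 514 characters left out ...]
  52.   10.    4.  173.]
 [ 555. -253.   47.   15.    3.  152.]
 [ 556. -232.   50.   20.   12.  128.]
 [ 557. -230.   46.   21.   14.  127.]
 [ 558. -227.   55.   35.    8.  196.]
 [ 559. -254.   49.   42.    8.  164.]
 [ 560. -211.   48.   25.   12.  132.]
 [ 561. -211.   57.   39.    9.  206.]
 [ 563. -217.   53.   30.   10.  130.]
 [ 564. -218.   50.   25.   13.  118.]]
strip 240
((546.80126953125, -216.84762573242188), (94.5423583984375, 65.14795684814453), 86.31726837158203)
[ 0.446 -0.119  0.062]
[ 0.555 -0.22   0.058]
[ 0.471 -0.228  0.05 ]
glue [ 0.651 -0.249]
{'ee_pos': array([ 0.21 , -0.481,  0.196]), 'tool_rot': array([-0.   ,  0.979,  0.204, -0.   ]), 'time_s': np.float64(1.75)}
```

{"name": "apply_moves", "arguments": {
  "commands": [
    {"x":0.25,"y":0.15},
    {"x":0.25,"y":0.15},
    {"x":0.25,"y":0.15},
    {"x":0.25,"y":0.15},
    {"x":0.2,"y":0.2},
    {"x":0.2,"y":0.2},
    {"x":0.2,"y":0.2},
    {"x":0.2,"y":0.2},
    {"x":0.2,"y":0.2},
    {"x":0.2,"y":0.2}
  ],
  "grip": -1,
  "newtons": 40
}}

```text
invalid input at $.commands[0]: expected keys x, y, z, spin
```

{"name": "apply_moves", "arguments": {
  "commands": [
    {"x":0.19,"y":0.18,"z":0,"spin":0},
    {"x":0.19,"y":0.18,"z":0,"spin":0},
    {"x":0.19,"y":0.18,"z":0,"spin":0},
    {"x":0.19,"y":0.18,"z":0,"spin":0},
    {"x":0.19,"y":0.18,"z":0,"spin":0},
    {"x":0.19,"y":0.18,"z":0,"spin":0},
    {"x":0.19,"y":0.18,"z":0,"spin":0},
    {"x":0.19,"y":0.18,"z":0,"spin":0},
    {"x":0.19,"y":0.18,"z":0,"spin":0},
    {"x":0.19,"y":0.18,"z":0,"spin":0},
    {"x":0.19,"y":0.18,"z":0,"spin":0},
    {"x":0.19,"y":0.18,"z":0,"spin":0}
  ],
  "grip": -1,
  "newtons": 40
}}

```text
time_s: 2.75
ee_pos: [0.5529, -0.1556, 0.1965]
tool_rot: [0.0, 0.979, 0.204, 0.0]
ft_force: [0.4, -0.7, -0.9]
gripper_width: -0.0001
grasp_force: 0.0
```

{"name": "apply_moves", "arguments": {
  "commands": [
    {"x":0.19,"y":0.18,"z":0,"spin":0},
    {"x":0.19,"y":0.18,"z":0,"spin":0},
    {"x":0.19,"y":0.18,"z":0,"spin":0},
    {"x":0.16,"y":0.19,"z":0,"spin":0},
    {"x":0,"y":0,"z":0,"spin":0},
    {"x":0,"y":0,"z":0,"spin":0}
  ]
}}

```text
time_s: 3.25
ee_pos: [0.6619, -0.046, 0.1955]
tool_rot: [-0.0, 0.979, 0.205, -0.0]
ft_force: [0.1, 0.7, -0.7]
gripper_width: -0.0004
grasp_force: 0.0
```

{"name": "apply_moves", "arguments": {
  "commands": [
    {"x":0,"y":0,"z":-0.2,"spin":0},
    {"x":0,"y":0,"z":-0.2,"spin":0},
    {"x":0,"y":0,"z":-0.2,"spin":0},
    {"x":0,"y":0,"z":-0.2,"spin":0},
    {"x":0,"y":0,"z":-0.1,"spin":0},
    {"x":0,"y":0,"z":-0.07,"spin":0},
    {"x":0,"y":0,"z":0,"spin":0}
  ]
}}

```text
time_s: 3.83
ee_pos: [0.6592, -0.0484, 0.0489]
tool_rot: [-0.001, 0.979, 0.203, -0.002]
ft_force: [-0.1, -0.1, 0.1]
gripper_width: 0.0002
grasp_force: 0.0
```

```bash
python3 - <<'E'
import numpy as np
c=np.array([.555,-.002]);a=np.radians(-22.6-6*np.arange(25))
P=c+.115*np.stack([np.cos(a),np.sin(a)],1);P=np.round(P/.15,2)
D=np.diff(P,axis=0)
for i in (0,12): print(", ".join('{"x": %g, "y": %g, "z": 0, "spin": 0}'%tuple(r.round(2)) for r in D[i:i+12])+"\n")
E
```

```text
{"x": -0.04, "y": -0.07, "z": 0, "spin": 0}, {"x": -0.04, "y": -0.07, "z": 0, "spin": 0}, {"x": -0.05, "y": -0.06, "z": 0, "spin": 0}, {"x": -0.05, "y": -0.06, "z": 0, "spin": 0}, {"x": -0.06, "y": -0.05, "z": 0, "spin": 0}, {"x": -0.07, "y": -0.05, "z": 0, "spin": 0}, {"x": -0.07, "y": -0.04, "z": 0, "spin": 0}, {"x": -0.08, "y": -0.03, "z": 0, "spin": 0}, {"x": -0.07, "y": -0.02, "z": 0, "spin": 0}, {"x": -0.08, "y": -0.01, "z": 0, "spin": 0}, {"x": -0.08, "y": -0.01, "z": 0, "spin": 0}, {"x": -0.08, "y": 0, "z": 0, "spin": 0}

{"x": -0.08, "y": 0.01, "z": 0, "spin": 0}, {"x": -0.08, "y": 0.02, "z": 0, "spin": 0}, {"x": -0.07, "y": 0.03, "z": 0, "spin": 0}, {"x": -0.08, "y": 0.03, "z": 0, "spin": 0}, {"x": -0.07, "y": 0.05, "z": 0, "spin": 0}, {"x": -0.06, "y": 0.04, "z": 0, "spin": 0}, {"x": -0.06, "y": 0.06, "z": 0, "spin": 0}, {"x": -0.05, "y": 0.06, "z": 0, "spin": 0}, {"x": -0.04, "y": 0.07, "z": 0, "spin": 0}, {"x": -0.04, "y": 0.07, "z": 0, "spin": 0}, {"x": -0.03, "y": 0.07, "z": 0, "spin": 0}, {"x": -0.03, "y": 0.08, "z": 0, "spin": 0}
```

{"name": "apply_moves", "arguments": {
  "commands": [
    {"x":-0.04,"y":-0.07,"z":0,"spin":0},
    {"x":-0.04,"y":-0.07,"z":0,"spin":0},
    {"x":-0.05,"y":-0.06,"z":0,"spin":0},
    {"x":-0.05,"y":-0.06,"z":0,"spin":0},
    {"x":-0.06,"y":-0.05,"z":0,"spin":0},
    {"x":-0.07,"y":-0.05,"z":0,"spin":0},
    {"x":-0.07,"y":-0.04,"z":0,"spin":0},
    {"x":-0.08,"y":-0.03,"z":0,"spin":0},
    {"x":-0.07,"y":-0.02,"z":0,"spin":0},
    {"x":-0.08,"y":-0.01,"z":0,"spin":0},
    {"x":-0.08,"y":-0.01,"z":0,"spin":0},
    {"x":-0.08,"y":0,"z":0,"spin":0}
  ]
}}

```text
time_s: 4.83
ee_pos: [0.5447, -0.1195, 0.0517]
tool_rot: [0.0, 0.979, 0.203, 0.0]
ft_force: [0.6, 0.3, 0.1]
gripper_width: -0.0002
grasp_force: 0.0
```

```bash
python3 - <<'E'
from m import *
s=readout.sense();print(np.round(s["ee_pos"],4),np.round(s["ft_force"],1))
p=optics.get_image("side");cv2.imwrite("pics/c.png",cv2.resize(p["pixels"][80:350,120:480],(800,600)))
E
```

```text
[ 0.5447 -0.1195  0.0517] [0.6 0.3 0.1]
```

View pics/c.png

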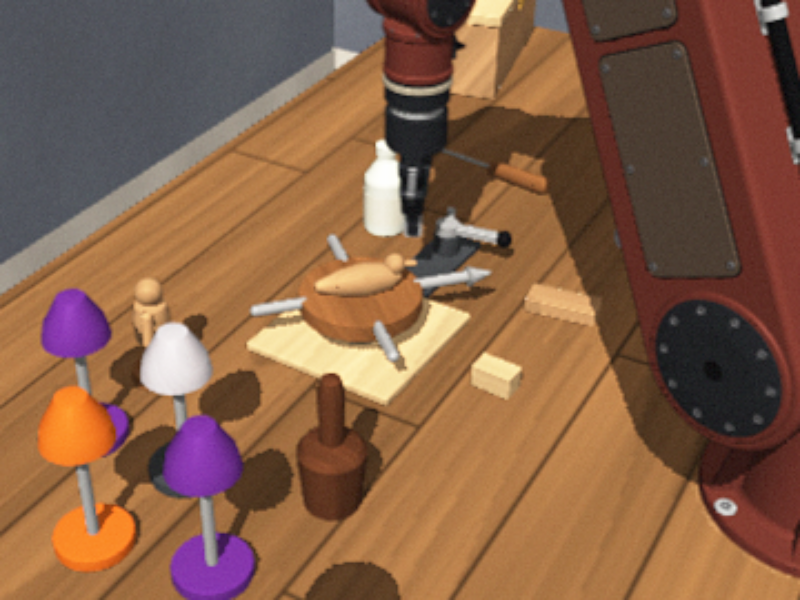

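The disc has not turned. It stands as before, and the finger at crop pixel (413,232) is not in contact. I'll check where the finger tip really is against the reported TCP.

```bash
python3 - <<'E'
from m import *
s=readout.sense();e=np.array(s["ee_pos"])
for n in ("side","scene"):
    p=optics.get_image(n);T=np.array(p["extrinsics"]);K=np.array(p["mtx"])
    q=np.linalg.inv(T)@[*e,1];uv=(K@q[:3])[:2]/q[2];print(n,"tcp px",uv.round(1),"depth",q[2].round(3),"img",p["z_map"][int(uv[1]),int(uv[0])])
    if n=="side":
        for v in range(170,192,3): print(v,[world(p,(u,v)).round(3).tolist() for u in (303,306)])
    else:
        cv2.imwrite("pics/d.png",cv2.resize(p["pixels"][110:320,130:480],(800,480)))
    A,u,v=cloud(p);m=(np.hypot(A[:,0]-e[0],A[:,1]-e[1])<.05)&(A[:,2]>.03)&(A[:,2]<.2)
    for lo in np.arange(.03,.2,.02):
        k=m&(A[:,2]>=lo)&(A[:,2]<lo+.02);print(lo.round(2),k.sum(),A[k].mean(0).round(3) if k.any() else "")
E
```

```text
side tcp px [305.8 196.6] depth 1.516 img 1.5900898
170 [[0.523, -0.06, 0.173], [0.514, -0.06, 0.175]]
173 [[0.529, -0.074, 0.155], [0.521, -0.075, 0.157]]
176 [[0.538, -0.09, 0.135], [0.53, -0.092, 0.136]]
179 [[0.548, -0.109, 0.113], [0.536, -0.105, 0.118]]
182 [[0.548, -0.111, 0.102], [0.537, -0.108, 0.107]]
185 [[0.547, -0.109, 0.093], [0.536, -0.106, 0.099]]
188 [[0.607, -0.224, 0.004], [0.603, -0.237, -0.002]]
191 [[0.6, -0.212, 0.002], [0.593, -0.218, 0.0]]
0.03 0 
0.05 1 [ 0.562 -0.074  0.069]
0.07 8 [ 0.541 -0.113  0.088]
0.09 42 [ 0.538 -0.111  0.101]
0.11 35 [ 0.537 -0.109  0.117]
0.13 29 [ 0.528 -0.095  0.139]
0.15 55 [ 0.53  -0.096  0.159]
0.17 74 [ 0.532 -0.098  0.182]
0.19 60 [ 0.528 -0.095  0.194]
scene tcp px [256.3 229.8] depth 1.329 img 1.4015429
0.03 3 [ 0.542 -0.076  0.049]
0.05 32 [ 0.55  -0.075  0.064]
0.07 5 [ 0.551 -0.1    0.081]
0.09 53 [ 0.552 -0.121  0.101]
0.11 43 [ 0.554 -0.118  0.12 ]
0.13 123 [ 0.553 -0.117  0.14 ]
0.15 138 [ 0.554 -0.11   0.159]
0.17 166 [ 0.558 -0.12   0.18 ]
0.19 65 [ 0.563 -0.138  0.195]
```

View pics/d.png

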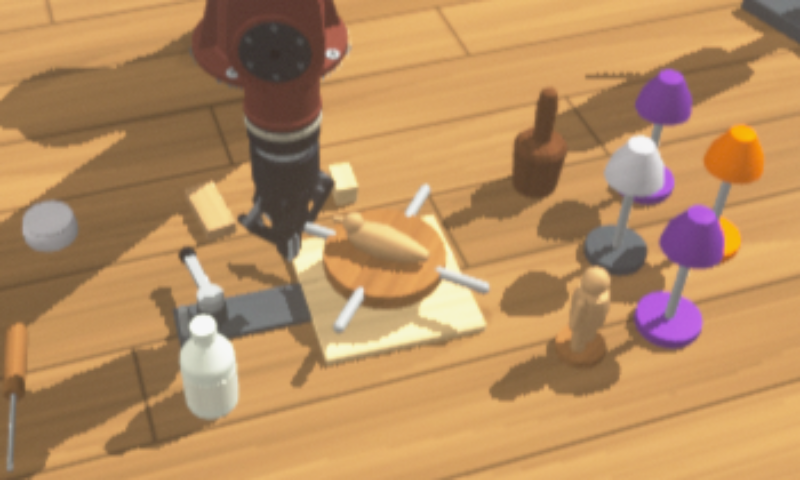

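The finger tip shows at about 0.087 m, roughly 35 mm above the reported TCP height, so it passed over the spoke. I'll lower it here in free space, between the spokes, and check its true height.

{"name": "apply_moves", "arguments": {
  "commands": [
    {"x":0,"y":0,"z":-0.1,"spin":0},
    {"x":0,"y":0,"z":-0.1,"spin":0},
    {"x":0,"y":0,"z":0,"spin":0},
    {"x":0,"y":0,"z":0,"spin":0}
  ]
}}

```text
time_s: 5.32
ee_pos: [0.5456, -0.1184, 0.0208]
tool_rot: [-0.0, 0.979, 0.204, -0.0]
ft_force: [1.4, -0.2, 1.4]
gripper_width: -0.0001
grasp_force: 0.0
```

```bash
cat > tip.py <<'E'
from h import *
e=np.array(readout.sense()["ee_pos"]);print(e.round(4),np.round(readout.sense()["ft_force"],1))
for n in ("side","scene"):
    p=optics.get_image(n);T=np.array(p["extrinsics"]);K=np.array(p["mtx"]);Ti=np.linalg.inv(T)
    print(n)
    for z in np.arange(0,.13,.01):
        q=Ti@[e[0],e[1],z,1];uv=(K@q[:3])/q[2];u,v=np.round(uv[:2]).astype(int)
        print(round(z,3),(u,v),p["pixels"][v,u],"gap",(p["z_map"][v,u]-q[2]).round(3))
E
python3 tip.py
```

```text
[ 0.5456 -0.1184  0.0208] [ 1.4 -0.2  1.4]
side
0.0 (np.int64(304), np.int64(211)) [ 63 116 184] gap -0.121
0.01 (np.int64(304), np.int64(208)) [ 64 120 190] gap -0.098
0.02 (np.int64(304), np.int64(206)) [ 62 118 186] gap -0.09
0.03 (np.int64(304), np.int64(203)) [ 58 107 174] gap -0.077
0.04 (np.int64(305), np.int64(200)) [40 39 38] gap 0.054
0.05 (np.int64(305), np.int64(197)) [127 185 237] gap -0.091
0.06 (np.int64(305), np.int64(194)) [33 30 27] gap -0.016
0.07 (np.int64(305), np.int64(191)) [39 36 35] gap -0.016
0.08 (np.int64(305), np.int64(188)) [21 23 20] gap -0.014
0.09 (np.int64(305), np.int64(185)) [22 21 20] gap -0.031
0.1 (np.int64(305), np.int64(182)) [23 24 21] gap -0.054
0.11 (np.int64(305), np.int64(179)) [82 80 79] gap -0.074
0.12 (np.int64(305), np.int64(175)) [135 135 137] gap -0.061
scene
0.0 (np.int64(257), np.int64(243)) [80 85 89] gap -0.01
0.01 (np.int64(257), np.int64(241)) [81 85 91] gap -0.005
0.02 (np.int64(257), np.int64(238)) [80 82 88] gap 0.012
0.03 (np.int64(257), np.int64(236)) [103 106 107] gap 0.03
0.04 (np.int64(257), np.int64(233)) [ 80 106 127] gap 0.058
0.05 (np.int64(257), np.int64(231)) [121 127 131] gap -0.016
0.06 (np.int64(257), np.int64(228)) [128 133 134] gap -0.021
0.07 (np.int64(257), np.int64(226)) [127 131 132] gap -0.014
0.08 (np.int64(256), np.int64(223)) [54 64 72] gap -0.025
0.09 (np.int64(256), np.int64(221)) [56 63 71] gap -0.024
0.1 (np.int64(256), np.int64(218)) [56 63 71] gap -0.037
0.11 (np.int64(256), np.int64(216)) [57 63 71] gap -0.03
0.12 (np.int64(256), np.int64(213)) [52 60 71] gap -0.029
```

Tip is about 34 mm above the reported z. I'll raise, go back over the arc, and lower to reported z 0.014 (tip about 0.048).

{"name": "apply_moves", "arguments": {
  "commands": [
    {"x":0,"y":0,"z":0.2,"spin":0},
    {"x":0,"y":0,"z":0.2,"spin":0},
    {"x":0.16,"y":0.01,"z":0,"spin":0},
    {"x":0.15,"y":0.03,"z":0,"spin":0},
    {"x":0.15,"y":0.07,"z":0,"spin":0},
    {"x":0.13,"y":0.1,"z":0,"spin":0},
    {"x":0.1,"y":0.12,"z":0,"spin":0},
    {"x":0.09,"y":0.15,"z":0,"spin":0},
    {"x":0,"y":0,"z":-0.2,"spin":0},
    {"x":0,"y":0,"z":-0.2,"spin":0},
    {"x":0,"y":0,"z":-0.04,"spin":0},
    {"x":0,"y":0,"z":0,"spin":0}
  ]
}}

```text
time_s: 6.42
ee_pos: [0.661, -0.046, 0.0135]
tool_rot: [-0.001, 0.979, 0.204, -0.002]
ft_force: [-0.1, -0.5, 0.4]
gripper_width: 0.0004
grasp_force: 0.0
```

```bash
python3 tip.py | sed -n '1p;/scene/,$p'
```

```text
[ 0.661  -0.046   0.0135] [-0.1 -0.5  0.4]
scene
0.0 (np.int64(295), np.int64(268)) [101 163 215] gap -0.005
0.01 (np.int64(295), np.int64(265)) [ 79 117 149] gap 0.011
0.02 (np.int64(295), np.int64(263)) [112 158 186] gap 0.016
0.03 (np.int64(295), np.int64(260)) [199 243 247] gap 0.025
0.04 (np.int64(295), np.int64(258)) [119 149 168] gap -0.02
0.05 (np.int64(296), np.int64(256)) [111 117 119] gap -0.016
0.06 (np.int64(296), np.int64(253)) [ 97 102 108] gap -0.021
0.07 (np.int64(296), np.int64(251)) [78 86 94] gap -0.029
0.08 (np.int64(296), np.int64(248)) [54 65 78] gap -0.029
0.09 (np.int64(296), np.int64(245)) [57 67 78] gap -0.043
0.1 (np.int64(296), np.int64(243)) [57 69 80] gap -0.036
0.11 (np.int64(296), np.int64(240)) [54 67 77] gap -0.04
0.12 (np.int64(296), np.int64(238)) [57 66 76] gap -0.038
```

Tip about 0.045–0.05. Now push along the arc.

{"name": "apply_moves", "arguments": {
  "commands": [
    {"x":-0.04,"y":-0.07,"z":0,"spin":0},
    {"x":-0.04,"y":-0.07,"z":0,"spin":0},
    {"x":-0.05,"y":-0.06,"z":0,"spin":0},
    {"x":-0.05,"y":-0.06,"z":0,"spin":0},
    {"x":-0.06,"y":-0.05,"z":0,"spin":0},
    {"x":-0.07,"y":-0.05,"z":0,"spin":0},
    {"x":-0.07,"y":-0.04,"z":0,"spin":0},
    {"x":-0.08,"y":-0.03,"z":0,"spin":0}
  ]
}}

```text
time_s: 7.18
ee_pos: [0.5932, -0.1121, 0.0155]
tool_rot: [0.0, 0.979, 0.203, 0.001]
ft_force: [2.0, 2.6, 0.3]
gripper_width: -0.0001
grasp_force: 1.3
```

```bash
cat > ang.py <<'E'
from m import *
import sys
A=grab();c=np.array([.555,-.002]);h=np.radians(float(sys.argv[1]))
e=np.array(readout.sense()["ee_pos"]);A=A[np.hypot(*(A[:,:2]-e[:2]).T)>.045]
for i in (0,1):
    r=spokes(A[A[:,6]==i],c,h);print(i,r[0].round(4),np.degrees(r[1]).round(2),r[2],r[3].round(4))
L=A[(A[:,2]>.125)&(A[:,2]<.14)&(A[:,4]<60)&(np.hypot(A[:,0]-.588,A[:,1]-.302)<.06)]
print("lamp",circ(L[:,:2],.035).round(4))
E
python3 ang.py -163
```

```text
0 [ 0.5572 -0.0044] -169.69 177 0.0031
1 [0.5508 0.001 ] -171.21 265 0.0029
lamp [0.5882 0.3019]
```

The disc is turning. Continue.

{"name": "apply_moves", "arguments": {
  "commands": [
    {"x":-0.07,"y":-0.02,"z":0,"spin":0},
    {"x":-0.08,"y":-0.01,"z":0,"spin":0},
    {"x":-0.08,"y":-0.01,"z":0,"spin":0},
    {"x":-0.08,"y":0,"z":0,"spin":0},
    {"x":-0.08,"y":0.01,"z":0,"spin":0},
    {"x":-0.08,"y":0.02,"z":0,"spin":0},
    {"x":-0.07,"y":0.03,"z":0,"spin":0},
    {"x":-0.08,"y":0.03,"z":0,"spin":0},
    {"x":-0.07,"y":0.05,"z":0,"spin":0},
    {"x":-0.06,"y":0.04,"z":0,"spin":0}
  ]
}}

```text
time_s: 8.12
ee_pos: [0.482, -0.0904, 0.0156]
tool_rot: [0.001, 0.979, 0.204, 0.001]
ft_force: [2.8, -0.4, 0.7]
gripper_width: -0.0002
grasp_force: 1.2
```

{"name": "apply_moves", "arguments": {
  "commands": [
    {"x":-0.06,"y":0.06,"z":0,"spin":0},
    {"x":-0.05,"y":0.06,"z":0,"spin":0},
    {"x":-0.04,"y":0.07,"z":0,"spin":0},
    {"x":-0.03,"y":0.05,"z":0,"spin":0},
    {"x":-0.01,"y":0.03,"z":0,"spin":0},
    {"x":0,"y":0,"z":0,"spin":0}
  ]
}}

```text
time_s: 8.62
ee_pos: [0.4518, -0.0482, 0.0148]
tool_rot: [-0.0, 0.979, 0.205, -0.001]
ft_force: [0.1, 0.5, -0.4]
gripper_width: 0.0001
grasp_force: 0.0
```

```bash
python3 ang.py 100
```

```text
0 [ 0.5589 -0.0044] 102.65 270 0.0032
1 [5.505e-01 5.000e-04] 102.72 209 0.0032
lamp [0.5883 0.3023]
```

{"name": "apply_moves", "arguments": {
  "commands": [
    {"x":-0.02,"y":0.04,"z":0,"spin":0},
    {"x":-0.02,"y":0.05,"z":0,"spin":0},
    {"x":-0.01,"y":0.05,"z":0,"spin":0},
    {"x":-0.01,"y":0.04,"z":0,"spin":0},
    {"x":0,"y":0.03,"z":0,"spin":0},
    {"x":0,"y":0.01,"z":0,"spin":0},
    {"x":0,"y":0,"z":0,"spin":0},
    {"x":0,"y":0,"z":0,"spin":0}
  ]
}}

```text
time_s: 9.38
ee_pos: [0.4433, -0.0159, 0.0148]
tool_rot: [-0.0, 0.979, 0.204, -0.0]
ft_force: [0.6, 0.5, 0.1]
gripper_width: -0.0
grasp_force: 0.0
```

```bash
python3 ang.py 86
```

```text
0 [ 0.5588 -0.0042] 84.88 272 0.0033
1 [0.5507 0.0009] 85.2 223 0.0028
lamp [0.5885 0.3016]
```

{"name": "apply_moves", "arguments": {
  "commands": [
    {"x":0,"y":0.008,"z":0,"spin":0},
    {"x":0,"y":0.008,"z":0,"spin":0},
    {"x":0,"y":0,"z":0,"spin":0},
    {"x":0,"y":0,"z":0,"spin":0}
  ]
}}

```text
time_s: 9.82
ee_pos: [0.4436, -0.014, 0.0149]
tool_rot: [0.0, 0.979, 0.204, -0.0]
ft_force: [-0.8, -1.0, 0.3]
gripper_width: -0.0003
grasp_force: 0.8
```

```bash
python3 ang.py 84
```

```text
0 [ 0.5582 -0.0043] 84.37 267 0.0033
1 [0.5508 0.0011] 84.44 210 0.0029
lamp [0.5883 0.3016]
```

{"name": "apply_moves", "arguments": {
  "commands": [
    {"x":0,"y":0.01,"z":0,"spin":0},
    {"x":0,"y":0,"z":0,"spin":0},
    {"x":0,"y":0,"z":0,"spin":0},
    {"x":0,"y":-0.1,"z":0,"spin":0},
    {"x":-0.1,"y":-0.1,"z":0,"spin":0},
    {"x":0,"y":0,"z":0.2,"spin":0},
    {"x":0,"y":0,"z":0.2,"spin":0},
    {"x":0,"y":0,"z":0.2,"spin":0},
    {"x":0,"y":0,"z":0,"spin":0}
  ]
}}

```text
time_s: 10.67
ee_pos: [0.4318, -0.043, 0.1096]
tool_rot: [0.001, 0.979, 0.204, 0.003]
ft_force: [1.5, -0.9, -0.6]
gripper_width: 0.0003
grasp_force: 0.0
```

```bash
python3 ang.py 84; python3 - <<'E'
from m import *
p=optics.get_image("scene");cv2.imwrite("pics/e.png",cv2.resize(p["pixels"][110:320,130:480],(800,480)))
E
```

```text
0 [ 0.5585 -0.0044] 83.55 323 0.0032
1 [0.5507 0.0011] 83.63 321 0.0029
lamp [0.5883 0.3016]
```

View pics/e.png

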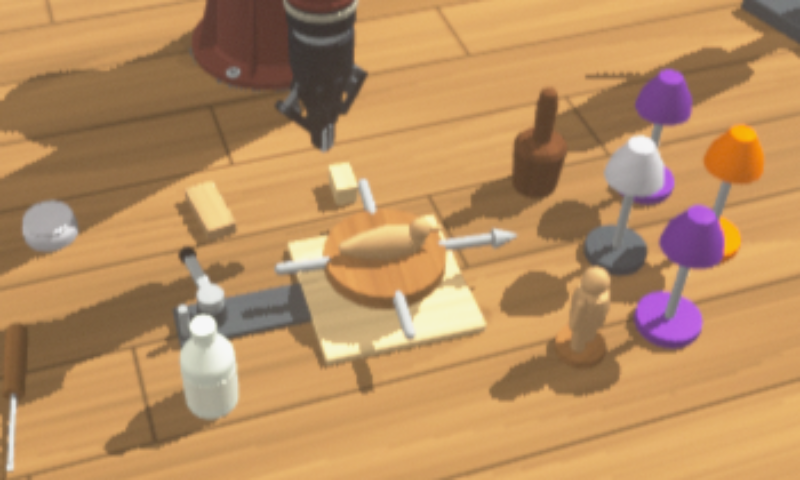

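The pointer lies on the lamp: 83.6° against the target 83.7°, and in the picture the arrow (515,237) aims at the white lamp's stem. Now the lever.

{"name": "apply_moves", "arguments": {
  "commands": [
    {"x":0.07,"y":-0.16,"z":0,"spin":0},
    {"x":0.07,"y":-0.16,"z":0,"spin":0},
    {"x":0.07,"y":-0.16,"z":0,"spin":0},
    {"x":0.06,"y":-0.16,"z":0,"spin":0},
    {"x":0.05,"y":-0.16,"z":0,"spin":0},
    {"x":0.05,"y":-0.16,"z":0,"spin":0},
    {"x":0,"y":0,"z":-0.2,"spin":0},
    {"x":0,"y":0,"z":-0.2,"spin":0},
    {"x":0,"y":0,"z":-0.2,"spin":0},
    {"x":0,"y":0,"z":-0.1,"spin":0},
    {"x":0,"y":0,"z":0,"spin":0}
  ]
}}

```text
time_s: 11.73
ee_pos: [0.4804, -0.1843, -0.0046]
tool_rot: [-0.003, 0.979, 0.204, -0.003]
ft_force: [-0.9, 0.6, 0.2]
gripper_width: -0.0
grasp_force: 0.0
```

```bash
python3 tip.py | head -12; python3 - <<'E'
import numpy as np
p=np.array([.546,-.217]);t=np.radians(np.r_[np.arange(178,262,7),262])
u=np.stack([np.cos(t),np.sin(t)],1);v=np.stack([np.sin(t),-np.cos(t)],1)
P=p+.05*u+.02*v;print(P[0].round(3),P[-1].round(3))
D=np.diff(np.round(P/.15,2),axis=0)
print(", ".join('{"x": %g, "y": %g, "z": 0, "spin": 0}'%tuple(r.round(2)) for r in D))
E
```

```text
[ 0.4804 -0.1843 -0.0046] [-0.9  0.6  0.2]
side
0.0 (np.int64(335), np.int64(207)) [ 63 105 153] gap 0.004
0.01 (np.int64(335), np.int64(204)) [ 62 105 157] gap 0.015
0.02 (np.int64(335), np.int64(201)) [26 47 70] gap 0.035
0.03 (np.int64(335), np.int64(198)) [85 87 88] gap -0.014
0.04 (np.int64(335), np.int64(195)) [33 31 31] gap -0.019
0.05 (np.int64(336), np.int64(192)) [28 29 25] gap -0.015
0.06 (np.int64(336), np.int64(189)) [17 17  8] gap -0.034
0.07 (np.int64(336), np.int64(186)) [35 31 30] gap -0.058
0.08 (np.int64(336), np.int64(183)) [65 66 64] gap -0.072
0.09 (np.int64(336), np.int64(180)) [140 139 140] gap -0.06
[ 0.497 -0.195] [ 0.519 -0.264]
{"x": -0.01, "y": -0.04, "z": 0, "spin": 0}, {"x": -0.01, "y": -0.05, "z": 0, "spin": 0}, {"x": -0.01, "y": -0.04, "z": 0, "spin": 0}, {"x": 0, "y": -0.04, "z": 0, "spin": 0}, {"x": 0.01, "y": -0.05, "z": 0, "spin": 0}, {"x": 0.01, "y": -0.04, "z": 0, "spin": 0}, {"x": 0.02, "y": -0.04, "z": 0, "spin": 0}, {"x": 0.02, "y": -0.04, "z": 0, "spin": 0}, {"x": 0.02, "y": -0.03, "z": 0, "spin": 0}, {"x": 0.03, "y": -0.04, "z": 0, "spin": 0}, {"x": 0.03, "y": -0.02, "z": 0, "spin": 0}, {"x": 0.04, "y": -0.03, "z": 0, "spin": 0}
```

{"name": "apply_moves", "arguments": {
  "commands": [
    {"x":0.1,"y":-0.03,"z":0,"spin":0},
    {"x":0,"y":-0.08,"z":0,"spin":0},
    {"x":-0.01,"y":-0.05,"z":0,"spin":0},
    {"x":-0.01,"y":-0.04,"z":0,"spin":0},
    {"x":0,"y":-0.04,"z":0,"spin":0},
    {"x":0.01,"y":-0.05,"z":0,"spin":0},
    {"x":0.01,"y":-0.04,"z":0,"spin":0},
    {"x":0.02,"y":-0.04,"z":0,"spin":0},
    {"x":0.02,"y":-0.04,"z":0,"spin":0},
    {"x":0.02,"y":-0.03,"z":0,"spin":0}
  ]
}}

```text
time_s: 12.67
ee_pos: [0.5082, -0.2533, -0.0002]
tool_rot: [0.0, 0.979, 0.204, -0.0]
ft_force: [-1.5, 2.5, -0.5]
gripper_width: 0.0003
grasp_force: 1.0
```

{"name": "apply_moves", "arguments": {
  "commands": [
    {"x":0.03,"y":-0.04,"z":0,"spin":0},
    {"x":0.03,"y":-0.02,"z":0,"spin":0},
    {"x":0.04,"y":-0.03,"z":0,"spin":0},
    {"x":0,"y":0,"z":0,"spin":0}
  ]
}}

```text
time_s: 13.0
ee_pos: [0.5238, -0.2666, -0.0003]
tool_rot: [0.0, 0.979, 0.204, -0.0]
ft_force: [-1.9, 0.7, -0.6]
gripper_width: -0.0001
grasp_force: 0.3
```

```bash
python3 - <<'E'
from m import *
s=optics.get_image("side");p=optics.get_image("scene")
cv2.imwrite("pics/f.png",np.hstack([cv2.resize(q,(400,400),interpolation=cv2.INTER_CUBIC) for q in (p["pixels"][170:290,170:290],s["pixels"][130:250,260:380])]))
E
```

```text
(no output)
```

View pics/f.png

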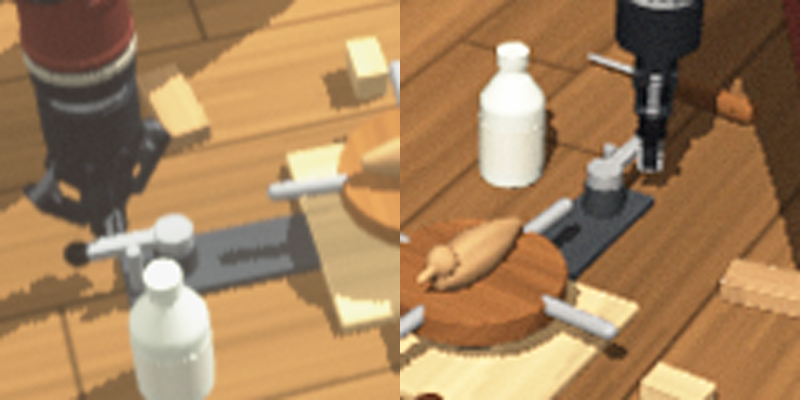

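The lever is nearly along −y, with its ball at left-panel (77,253) and the stop pin just beyond it. I push gently on in +x until the force rises.

{"name": "apply_moves", "arguments": {
  "commands": [
    {"x":0.015,"y":0,"z":0,"spin":0},
    {"x":0.015,"y":0,"z":0,"spin":0},
    {"x":0,"y":0,"z":0,"spin":0},
    {"x":0,"y":0,"z":0,"spin":0}
  ]
}}

```text
time_s: 13.43
ee_pos: [0.5243, -0.2663, -0.0003]
tool_rot: [0.0, 0.979, 0.203, -0.003]
ft_force: [-13.5, -3.2, 6.0]
gripper_width: 0.0002
grasp_force: 7.0
```

{"name": "apply_moves", "arguments": {
  "commands": [
    {"x":0.01,"y":0,"z":0,"spin":0},
    {"x":0,"y":0,"z":0,"spin":0},
    {"x":0,"y":0,"z":0,"spin":0}
  ]
}}

```text
time_s: 13.68
ee_pos: [0.5245, -0.2663, -0.0004]
tool_rot: [-0.0, 0.979, 0.203, -0.004]
ft_force: [-17.6, -4.1, 8.5]
gripper_width: -0.0002
grasp_force: 9.6
```

Force is up to 17 N and there is no more motion, so the lever is on its stop. Back off and check.

{"name": "apply_moves", "arguments": {
  "commands": [
    {"x":-0.1,"y":0,"z":0,"spin":0},
    {"x":-0.15,"y":0,"z":0,"spin":0},
    {"x":-0.1,"y":0,"z":0.1,"spin":0},
    {"x":0,"y":0,"z":0.2,"spin":0},
    {"x":0,"y":0,"z":0.2,"spin":0},
    {"x":0,"y":0,"z":0.2,"spin":0},
    {"x":-0.2,"y":-0.1,"z":0.1,"spin":0},
    {"x":-0.2,"y":-0.1,"z":0.1,"spin":0},
    {"x":0,"y":0,"z":0,"spin":0}
  ]
}}

```text
time_s: 14.43
ee_pos: [0.4148, -0.2988, 0.1382]
tool_rot: [0.002, 0.979, 0.203, 0.001]
ft_force: [1.4, -1.2, -0.1]
gripper_width: -0.0001
grasp_force: 0.0
```

```bash
python3 ang.py 83.7; python3 - <<'E'
from m import *
s=optics.get_image("side");p=optics.get_image("scene")
cv2.imwrite("pics/g.png",np.hstack([cv2.resize(q[110:320,130:410],(400,300),interpolation=cv2.INTER_CUBIC) for q in (p["pixels"],s["pixels"])]))
A,u,v=cloud(s);b=s["pixels"][v,u].max(1)
B,u,v=cloud(p);c=p["pixels"][v,u].max(1)
for A,b in ((A,b),(B,c)):
    k=(A[:,2]>.035)&(A[:,2]<.062)&(np.hypot(A[:,0]-.543,A[:,1]+.295)<.035)
    print("ball",np.median(A[k&(b<70)],0).round(3),(k&(b<70)).sum())
E
```

```text
0 [ 0.5584 -0.0043] 83.52 325 0.0033
1 [0.551  0.0014] 83.71 313 0.0028
lamp [0.5881 0.3019]
ball [ 0.538 -0.293  0.052] 17
ball [ 0.552 -0.297  0.054] 6
```

View pics/g.png

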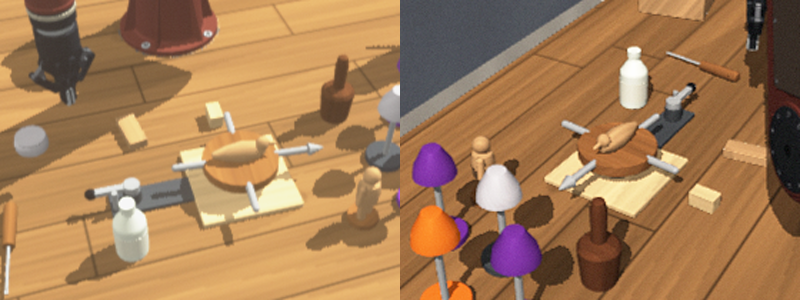

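The pointer is on the lamp (83.6° against 83.7°), the lever lies on its stop along the strip, nothing else has moved, and the arm is clear.

```bash
python3 -c "
from station import workorder;print(workorder.job_done())"
```

```text
the job is handed in; nothing more can be done
None
```

The job is handed in: the pointer aims at the white lamp to about 0.1° by camera, the clamp lever is hard against its stop, and the bird, lamp and other things were left untouched.

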